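Flip the vial-rack status tags at the microscope bench

ROBOT

A 7-joint arm with a two-finger parallel gripper is mounted at the origin on the work surface. World frame = base frame: x ahead of the robot, y to its left, z up, the work surface at z = 0. Lengths are in m, angles in rad, forces in N, time in s.
With the tool pointing down it reaches from about 0.425 to 0.95 m from the base axis. Payload 4.7 kg.
Tool frame: the origin (TCP) lies between the finger pads; the fingertips stand 25 mm ahead of it and the grasp point (between the pads) lies 6 mm ahead of it; x points along the fingers, z is the direction in which the jaws open and shut, and the axes are right-handed (so a half turn about x gives the same grasp; the last joint's range is limited). The gripper opens to 85 mm and grips with 20 to 120 N. Pads are 22 mm wide; open, the fingers measure 114 mm over their backs; the gripper's body (76 mm by 85 mm) begins 54 mm behind the grasp point. The pads swing forward as they close: fully open they stand 13 mm farther back than shut.
Start: joints at [-1.284, 0.469, -0.049, 1.532, 0.024, 1.141, -0.082], TCP at [0.21, 0.642, 0.256] pointing down, gripper open.
Joint ranges: [-2.59, 2.59], [-0.33, 1.99], [-1.39, 1.29], [0.1, 2.45], [-1.04, 4.18], [0.21, 1.99], [-2.66, 2.66]. Speed limits (rad/s): [2.57, 2.57, 3.14, 3.14, 3.14, 3.14, 3.14].

INTERFACE

Orientations are given as a 3x3 rotation matrix whose columns are the frame's x, y, z axes.
In Python, from rig import * gives the robot as it stands. Calls block until the motion is done:
- movep(position, orientation): joint-space move of the TCP to a pose.
- move_l(position, attitude=None, feed=0.15, until_force=None): straight line of the TCP; attitude=None keeps the orientation; feed is the mean speed in m/s. With until_force (N) it stops when the force on the tool has changed by that much, and returns True; else False.
- move_joints(angles): joint-space move.
- command_gripper(opening, newtons=None): finger opening in m; newtons is the grip in N (None keeps the last); returns when the fingers have stopped.
- sleep(seconds).
- inverse_kinematics(position, orientation): joint angles nearest the present ones, or None.
- sense(): the state.
- camera(name): name is "scene" or "top" or "wrist"; returns (picture, depth): 400x640x3 uint8, red, green, blue; 400x640 float32, m along the optical axis (not along the pixel's ray), 0 where there is no reading.
- camera_params(name): a dict with "K" (3x3 intrinsics, pixels), "position" and "rotation" of the camera in the world; the wrist camera has in their place "tool_from_camera" (4x4, takes a point from camera to tool coordinates, whose origin is the TCP and whose axes are the tool frame's). Camera axes: x right, y down, z forward; pixel columns grow to the right and rows downward; lengths in m; the calibration is good to about 2 mm. The wrist camera is an equidistant fisheye: a pixel r from the principal point sees the ray r / f radians off the axis. A picture is of the moment at which its call begins: read the wrist's pose just before it. camera_params takes no time and is no camera call.
A pose or a line that the arm cannot do raises Unreachable and nothing moves.
- finish_job(): hands the job in, once; it reports no verdict.
The state is a dict: "time_s": time; "joint_pos": joint angles; "qd": joint speeds; "joint_efforts": joint torques, N m; "position": TCP position; "tcp_rot": TCP orientation; "wrist_force": force on the tool from outside, world axes, zero at the start; "ft_torque": the same for the moment, N m; "finger_gap": finger opening in m.
Only numpy, scipy, OpenCV 4.12 (cv2) and the standard library are available. Lean on these libraries where they do the work, as an engineer would, in place of code of your own. Each camera call takes 0.05 s, during which the arm holds its last target.

TASK

Set the row of flip tags so that only the racks full of vials show the dotted face: with a shut gripper's fingertips, gently push over each tag that is wrong, so that the tag in front of every full rack leans all the way towards its rack (dotted face up) and the tag in front of every empty rack leans all the way towards the robot (plain face up). Do not grip or lift anything, and leave the racks and everything else on the bench where they stand.

Things in the scene. Friction and masses are not known exactly. Their poses are not given: they have to be found in the camera images.
- tag_1 (a joint): lean of a white flip tag, rad: 0 upright, +0.8 leaning on its stop towards its rack (dotted face up: full), -0.8 towards the robot (plain face up: empty). Stiff plate 56 mm wide along the hinge, 4 mm thick, smooth (slippery), free edge 55 mm from the hinge axis, 30 g; swings freely and, once past upright, falls by itself onto the far stop within a second
- tag_1_stand: fixed dark stand of tag_1, 72 mm wide along y; origin under its centre; hinge axis along y, 27 mm above it; x points level to its rack. Leaning tag's free edge: 71 mm above the bench, 39 mm out from the hinge. A level push (<3 N) on it, fingertip 58 mm above the bench, tips it once the finger face is 5 mm past the hinge line; beyond 22 mm it jams the fallen tag on its stop. Row pitch 110 mm
- tag_2 (a joint): lean of a white flip tag, rad: 0 upright, +0.8 leaning on its stop towards its rack (dotted face up: full), -0.8 towards the robot (plain face up: empty). Stiff plate 56 mm wide along the hinge, 4 mm thick, smooth (slippery), free edge 55 mm from the hinge axis, 30 g; swings freely and, once past upright, falls by itself onto the far stop within a second
- tag_2_stand: fixed dark stand of tag_2, 72 mm wide along y; origin under its centre; hinge axis along y, 27 mm above it; x points level to its rack. Leaning tag's free edge: 71 mm above the bench, 39 mm out from the hinge. A level push (<3 N) on it, fingertip 58 mm above the bench, tips it once the finger face is 5 mm past the hinge line; beyond 22 mm it jams the fallen tag on its stop. Row pitch 110 mm
- tag_3 (a joint): lean of a white flip tag, rad: 0 upright, +0.8 leaning on its stop towards its rack (dotted face up: full), -0.8 towards the robot (plain face up: empty). Stiff plate 56 mm wide along the hinge, 4 mm thick, smooth (slippery), free edge 55 mm from the hinge axis, 30 g; swings freely and, once past upright, falls by itself onto the far stop within a second
- tag_3_stand: fixed dark stand of tag_3, 72 mm wide along y; origin under its centre; hinge axis along y, 27 mm above it; x points level to its rack. Leaning tag's free edge: 71 mm above the bench, 39 mm out from the hinge. A level push (<3 N) on it, fingertip 58 mm above the bench, tips it once the finger face is 5 mm past the hinge line; beyond 22 mm it jams the fallen tag on its stop. Row pitch 110 mm
- tag_4 (a joint): lean of a white flip tag, rad: 0 upright, +0.8 leaning on its stop towards its rack (dotted face up: full), -0.8 towards the robot (plain face up: empty). Stiff plate 56 mm wide along the hinge, 4 mm thick, smooth (slippery), free edge 55 mm from the hinge axis, 30 g; swings freely and, once past upright, falls by itself onto the far stop within a second
- tag_4_stand: fixed dark stand of tag_4, 72 mm wide along y; origin under its centre; hinge axis along y, 27 mm above it; x points level to its rack. Leaning tag's free edge: 71 mm above the bench, 39 mm out from the hinge. A level push (<3 N) on it, fingertip 58 mm above the bench, tips it once the finger face is 5 mm past the hinge line; beyond 22 mm it jams the fallen tag on its stop. Row pitch 110 mm
- tag_5 (a joint): lean of a white flip tag, rad: 0 upright, +0.8 leaning on its stop towards its rack (dotted face up: full), -0.8 towards the robot (plain face up: empty). Stiff plate 56 mm wide along the hinge, 4 mm thick, smooth (slippery), free edge 55 mm from the hinge axis, 30 g; swings freely and, once past upright, falls by itself onto the far stop within a second
- tag_5_stand: fixed dark stand of tag_5, 72 mm wide along y; origin under its centre; hinge axis along y, 27 mm above it; x points level to its rack. Leaning tag's free edge: 71 mm above the bench, 39 mm out from the hinge. A level push (<3 N) on it, fingertip 58 mm above the bench, tips it once the finger face is 5 mm past the hinge line; beyond 22 mm it jams the fallen tag on its stop. Row pitch 110 mm
- rack_1: loose grey vial rack, 2 x 3 square cells, 70 mm deep (x), 76 mm wide, 35 mm tall; FULL: all six cells hold a clear vial with white cap, tops 52 mm above the bench; origin at the centre of its underside. Stands straight behind its own tag, centre about 140 mm from the stand along the stand's x: about 60 mm are free between the leaning tag's edge and the rack. Any order
- rack_2: loose grey vial rack, 2 x 3 square cells, 70 mm deep (x), 76 mm wide, 35 mm tall; FULL: all six cells hold a clear vial with white cap, tops 52 mm above the bench; origin at the centre of its underside. Stands straight behind its own tag, centre about 140 mm from the stand along the stand's x: about 60 mm are free between the leaning tag's edge and the rack. Any order
- rack_3: loose grey vial rack, 2 x 3 square cells, 70 mm deep (x), 76 mm wide, 35 mm tall; FULL: all six cells hold a clear vial with white cap, tops 52 mm above the bench; origin at the centre of its underside. Stands straight behind its own tag, centre about 140 mm from the stand along the stand's x: about 60 mm are free between the leaning tag's edge and the rack. Any order
- rack_4: loose grey vial rack, 2 x 3 square cells, 70 mm deep (x), 76 mm wide, 35 mm tall; EMPTY: all six cells bare; origin at the centre of its underside. Stands straight behind its own tag, centre about 140 mm from the stand along the stand's x: about 60 mm are free between the leaning tag's edge and the rack. Any order
- rack_5: loose grey vial rack, 2 x 3 square cells, 70 mm deep (x), 76 mm wide, 35 mm tall; EMPTY: all six cells bare; origin at the centre of its underside. Stands straight behind its own tag, centre about 140 mm from the stand along the stand's x: about 60 mm are free between the leaning tag's edge and the rack. Any order
- objective: bystander: microscope objective lens, steel, standing on the rail between two tags; 26 mm diameter, 45 mm tall; origin at the centre of its underside
- oil_bottle: bystander: small amber immersion-oil bottle with black cap, standing on the rail between two tags; 24 mm diameter, 50 mm tall; origin at the centre of its underside
- filter_cell: bystander: black filter cell (short cylinder) standing on the rail between two tags; 25 mm diameter, 20 mm tall; origin at the centre of its underside
- petri_dish: bystander: clear petri dish on the bench nearer the robot than the rail; 63 mm diameter, 15 mm tall; origin at the centre of its underside
- eyepiece: bystander: black and steel eyepiece standing on the bench nearer the robot than the rail; 40 mm diameter, 52 mm tall; origin at the centre of its underside
- slide_box: bystander: grey slide box on the bench to the left; 60 x 90 x 30 mm; origin at the centre of its underside
- well_plate: bystander: clear 12-well plate on the bench to the right; 85 x 127 x 14 mm; origin at the centre of its underside

How it is judged:
By the outcome, as a careful person would: the job done as asked, in the order asked, and still so for the second after the job is handed in, with the robot touching nothing.
It also fails if it takes over 58 s, if anything falls off the work surface, if the arm or the gripper's body presses on something with over 40 N, if the wrist force passes 120 N, or if a joint passes its speed limit or range.

## Working session

There is one attempt and no reset: what is moved stays moved. The work goes in short steps, each a Python script; the robot and the scene stay as the last script left them, time stands still between calls to the robot, and variables do not carry over. Pictures are saved under pics/ and viewed, and the job is handed in when it is done.

```bash
mkdir -p pics; ls; python3 - <<'E'
from rig import *
import cv2,numpy as np
s=sense();print(s['time_s'],s['position'],s['finger_gap'])
for n in ['scene','top']:
    im,d=camera(n);p=camera_params(n);print(n,p)
    cv2.imwrite(f'pics/{n}0.png',im[:,:,::-1]);np.savez(f'{n}0.npz',im=im,d=d,K=p['K'],p=p['position'],R=p['rotation'])
E
```

```text
pics
0.0 [0.20947174 0.6411006  0.25525168] 0.08506295670821633
scene {'K': array([[508.68029773,   0.        , 309.75226758],
       [  0.        , 508.68029773, 199.66402292],
       [  0.        ,   0.        ,   1.        ]]), 'position': array([ 1.41135884, -0.51639779,  0.94193909]), 'rotation': array([[ 0.50583566,  0.56524381, -0.65163619],
       [ 0.86262843, -0.33282834,  0.38091663],
       [-0.00157223, -0.75480112, -0.65595182]])}
top {'K': array([[466.29182802,   0.        , 329.33926193],
       [  0.        , 466.29182802, 203.65674129],
       [  0.        ,   0.        ,   1.        ]]), 'position': array([ 0.44178716, -0.01068388,  1.40124676]), 'rotation': array([[-1.01692250e-02, -9.98807325e-01,  4.77547287e-02],
       [-9.99947417e-01,  1.02207783e-02,  8.35476992e-04],
       [-1.32257104e-03, -4.77437215e-02, -9.98858743e-01]])}
```

View pics/scene0.png

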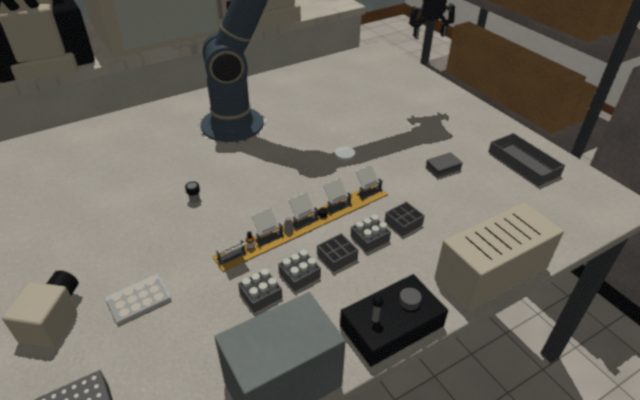

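View pics/top0.png

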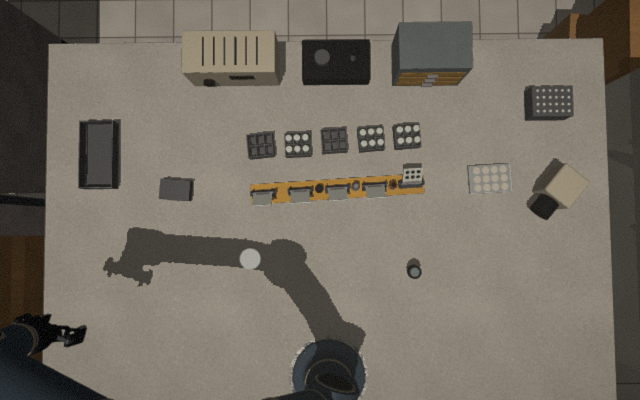

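```bash
python3 - <<'E'
import cv2,numpy as np
a=cv2.imread('pics/top0.png')[115:215,235:435]
b=cv2.imread('pics/scene0.png')[155:310,205:430]
cv2.imwrite('pics/topz.png',np.clip(cv2.resize(a,None,fx=4,fy=4,interpolation=cv2.INTER_CUBIC)*1.3,0,255).astype('u1'))
cv2.imwrite('pics/scz.png',np.clip(cv2.resize(b,None,fx=3.5,fy=3.5,interpolation=cv2.INTER_CUBIC)*1.3,0,255).astype('u1'))
E
```

```text
(no output)
```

View pics/topz.png

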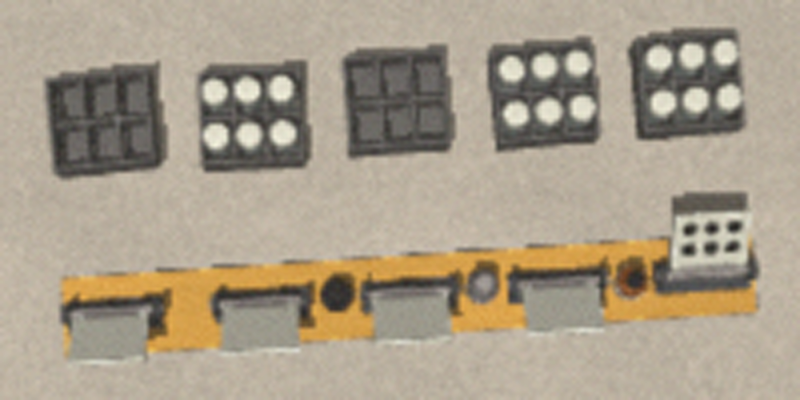

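View pics/scz.png

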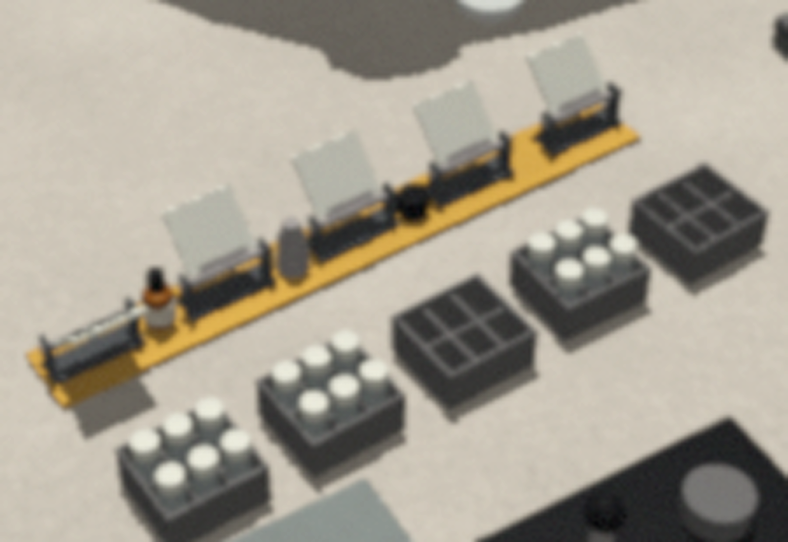

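```bash
cat > h.py <<'E'
import numpy as np,cv2
def load(n): 
    z=np.load(n); return z['im'],z['d'],z['K'],z['p'],z['R']
def plane(uv,zz,K,p,R):
    uv=np.asarray(uv,float).reshape(-1,2)
    r=np.c_[(uv-K[:2,2])/[K[0,0],K[1,1]],np.ones(len(uv))]@R.T
    return p+r*((zz-p[2])/r[:,2])[:,None]
E
python3 - <<'E'
from h import *
for f in ['top0.npz','scene0.npz']:
    im,d,K,p,R=load(f)
    hsv=cv2.cvtColor(im,cv2.COLOR_RGB2HSV)
    H,S,V=[hsv[...,i].astype(int) for i in range(3)]
    vv,uu=np.mgrid[:400,:640]
    P=p+(np.dstack([(uu-K[0,2])/K[0,0],(vv-K[1,2])/K[1,1],np.ones_like(d)])*d[...,None])@R.T
    orange=((H>12)&(H<28)&(S>120)&(V>90)).astype('u1')
    pts=np.argwhere(orange)[:,::-1]
    if 'top' in f:
        hull=cv2.convexHull(pts.astype(np.int32)).reshape(-1,2)
    W=plane(pts,.003,K,p,R)
    r=cv2.minAreaRect((W[:,:2]*1000).astype(np.float32));print(f,len(pts),'rail',r, cv2.boxPoints(r).round(0).tolist(),'z',np.median(P[orange>0][:,2]))
    # tags: elevated, near rail
    c=np.array(r[0])/1000
    m=(np.abs(P[...,0]-c[0])<.12)&(np.abs(P[...,1]-c[1])<.3)&(P[...,2]>.02)&(P[...,2]<.09)&(S<50)&(V>110)&(d>0)
    n,l,st,ce=cv2.connectedComponentsWithStats(m.astype('u1'))
    for i in range(1,n):
        if st[i,4]>60:
            Q=P[l==i]; pl=np.linalg.svd(Q-Q.mean(0),full_matrices=False)[2][2]
            print(st[i],ce[i].round(1),'mean',Q.mean(0).round(4),'min',np.percentile(Q,3,0).round(3),'max',np.percentile(Q,97,0).round(3),'n',pl.round(2))
E
```

```text
top0.npz 2594 rail ((798.0606689453125, -384.51214599609375), (341.0993957519531, 1328.933837890625), 31.520511627197266) [[305.0, 93.0], [1000.0, -1040.0], [1291.0, -862.0], [596.0, 271.0]] z 0.004967548063035121
scene0.npz 1227 rail ((551.385986328125, -29.29296875), (66.85269165039062, 519.70849609375), 3.177866220474243) [[504.0, 228.0], [532.0, -291.0], [599.0, -287.0], [570.0, 232.0]] z 0.006679193847150544
[355 165  25  23 311] [366.2 175.4] mean [0.5222 0.1874 0.056 ] min [0.505 0.161 0.04 ] max [0.54  0.215 0.072] n [0.7  0.04 0.72]
[323 178  26  26 343] [334.4 189.4] mean [0.5284 0.0775 0.0557] min [0.511 0.051 0.039] max [0.546 0.105 0.072] n [0.69 0.05 0.72]
[288 192  26  27 372] [300.3 204.1] mean [ 0.5341 -0.0322  0.056 ] min [ 0.517 -0.058  0.039] max [ 0.553 -0.005  0.073] n [0.69 0.04 0.73]
[251 208  31  27 421] [264.1 220.2] mean [ 0.5407 -0.1417  0.0557] min [ 0.523 -0.168  0.038] max [ 0.559 -0.114  0.073] n [0.69 0.04 0.72]
[355 215  23  11  66] [366.3 219.6] mean [0.665  0.0875 0.0491] min [0.65  0.055 0.034] max [0.671 0.116 0.055] n [ 0.77  0.01 -0.64]
[219 239  28  15  93] [233.2 247.1] mean [ 0.5898 -0.2487  0.0582] min [ 0.563 -0.276  0.035] max [ 0.608 -0.215  0.074] n [ 0.66  0.05 -0.75]
```

```bash
python3 - <<'E'
from h import *
im,d,K,p,R=load('top0.npz')
vv,uu=np.mgrid[:400,:640]
P=p+(np.dstack([(uu-K[0,2])/K[0,0],(vv-K[1,2])/K[1,1],np.ones_like(d)])*d[...,None])@R.T
hsv=cv2.cvtColor(im,cv2.COLOR_RGB2HSV).astype(int)
m=(uu>245)&(uu<430)&(vv>155)&(vv<210)&(P[...,2]>.035)&(hsv[...,1]<50)&(hsv[...,2]>80)
n,l,st,ce=cv2.connectedComponentsWithStats(m.astype('u1'))
for i in range(1,n):
    if st[i,4]>40:
        Q=P[l==i]; print(st[i],'mean',Q.mean(0).round(4),'min',np.percentile(Q,3,0).round(3),'max',np.percentile(Q,97,0).round(3))
from rig import *
s=sense();print(s['tcp_rot'].round(2))
yaw=.0565;c,sn=np.cos(yaw),np.sin(yaw)
for sg in (1,-1):
    y=sg*np.array([c,sn,0]);x=np.array([0,0,-1.]);Ro=np.c_[x,y,np.cross(x,y)]
    for h in [(.551,.0788),(.5633,-.1404)]:
      for off in(-.085,.001):
        q=inverse_kinematics(np.array([h[0]+off*c,h[1]+off*sn,.083]),Ro);print(sg,h,off,None if q is None else np.round(q,2))
E
```

```text
[402 167  21  18 265] mean [ 0.5856 -0.2494  0.0594] min [ 0.565 -0.277  0.036] max [ 0.605 -0.224  0.073]
[365 184  22  16 255] mean [ 0.5398 -0.1422  0.0658] min [ 0.521 -0.169  0.036] max [ 0.561 -0.117  0.075]
[327 187  21  15 252] mean [ 0.534  -0.0334  0.0659] min [ 0.516 -0.058  0.037] max [ 0.555 -0.009  0.074]
[290 189  20  15 255] mean [0.5279 0.0754 0.066 ] min [0.508 0.05  0.037] max [0.548 0.101 0.073]
[252 192  20  15 255] mean [0.5223 0.1852 0.06  ] min [0.504 0.161 0.036] max [0.543 0.212 0.073]
[[-0.   -0.95  0.31]
 [-0.    0.31  0.95]
 [-1.   -0.   -0.  ]]
1 (0.551, 0.0788) -0.085 [-0.78  0.46  0.67  2.19 -0.48  0.64 -1.28]
1 (0.551, 0.0788) 0.001 [-0.66  0.55  0.58  1.99 -0.45  0.72 -1.31]
1 (0.5633, -0.1404) -0.085 [-0.55  0.66  1.04  2.14 -0.81  0.81 -0.51]
1 (0.5633, -0.1404) 0.001 [-0.43  0.67  0.84  1.95 -0.68  0.83 -0.72]
-1 (0.551, 0.0788) -0.085 [-0.38  0.39  0.16  2.17 -0.11  0.59  1.49]
-1 (0.551, 0.0788) 0.001 [-0.32  0.49  0.14  1.97 -0.1   0.68  1.5 ]
-1 (0.5633, -0.1404) -0.085 [-0.14  0.45  0.44  2.12 -0.31  0.63  2.14]
-1 (0.5633, -0.1404) 0.001 [-0.1   0.54  0.36  1.93 -0.28  0.72  2.05]
```

Top and scene views agree within 2 mm. The racks from left to right (+y to -y) are empty, full, empty, full, full, and only the 5th tag is dotted. So tags 2 and 4 from the left have to go over; I'll do the 2nd first.

```bash
cat > act.py <<'E'
from rig import *
import numpy as np,cv2
yaw=.0565;c,sn=np.cos(yaw),np.sin(yaw)
X=np.array([0,0,-1.]);Y=-np.array([c,sn,0]);Ro=np.c_[X,Y,np.cross(X,Y)]
def at(h,off,z): return np.array([h[0]+off*c,h[1]+off*sn,z])
def st(t): s=sense();print(t,round(s['time_s'],2),s['position'].round(4),s['wrist_force'].round(1),round(s['finger_gap'],4))
def push(h):
    movep(at(h,-.09,.2),Ro); st('above')
    print(move_l(at(h,-.09,.083),feed=.12,until_force=15)); st('down')
    print(move_l(at(h,.001,.083),feed=.05,until_force=8)); st('pushed')
    sleep(.3); st('rest')
    move_l(at(h,-.09,.083),feed=.1); move_l(at(h,-.09,.2),feed=.15); st('up')
def snap(n):
    im,d=camera(n);return im
E
python3 - <<'E'
from act import *
command_gripper(0.0); st('shut')
push((.5505,.0775))
sleep(.5)
im=snap('scene');cv2.imwrite('pics/sc1.png',cv2.resize(im[155:310,205:430],None,fx=3,fy=3)[:,:,::-1])
E
```

```text
shut 0.87 [0.2096 0.6417 0.2563] [-0.2 -0.5  0.4] 0.0001
above 3.1 [0.4609 0.0733 0.2001] [-0.2 -0.2  0.6] 0.0001
False
down 4.22 [0.4612 0.0725 0.0835] [-0.3 -0.6 -0.1] -0.0001
False
pushed 6.19 [0.5513 0.0776 0.083 ] [0.5 0.2 0.2] 0.0001
rest 6.49 [0.5514 0.0776 0.083 ] [-0.7  0.4 -0.4] 0.0002
up 8.48 [0.4601 0.0723 0.1992] [ 0.1 -0.2  1.1] 0.0002
```

View pics/sc1.png

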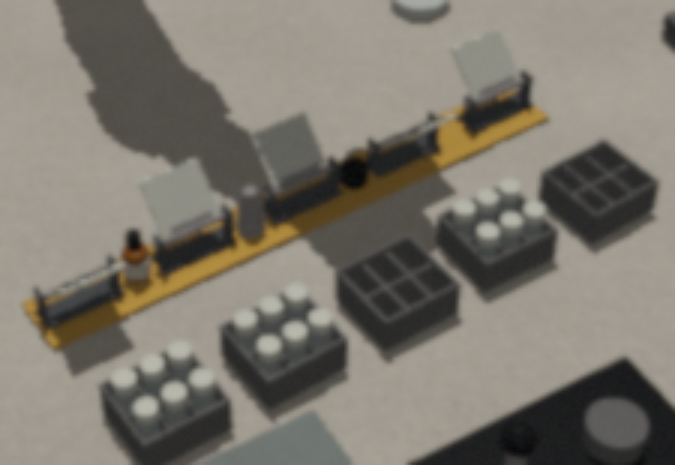

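Tag 2 from the left (about pixel 405,130) has gone over onto the rack side, and nothing else moved. Next is tag 4.

```bash
python3 - <<'E'
from act import *
push((.5630,-.1415))
movep(np.array([.3,.45,.3]),Ro); sleep(.3); st('away')
for n,r in (('scene',(155,310,205,430)),('top',(115,215,235,435))):
    im=snap(n);a=im[r[0]:r[1],r[2]:r[3]]
    cv2.imwrite(f'pics/{n}2.png',cv2.resize(a,None,fx=3.5,fy=3.5)[:,:,::-1])
    np.save(n+'2.npy',im)
a=np.load('top0.npz')['im'].astype(int);b=np.load('top2.npy').astype(int)
dm=(np.abs(a-b).max(2)>40).astype('u1')
n,l,s,ce=cv2.connectedComponentsWithStats(dm)
print([x.tolist() for x in s[1:] if x[4]>8])
E
```

```text
above 9.92 [ 0.4734 -0.1451  0.1999] [-0.1 -0.3 -0.2] 0.0001
False
down 11.04 [ 0.4737 -0.1466  0.0836] [-0.2 -0.3  0.2] 0.0
False
pushed 13.01 [ 0.5637 -0.1415  0.083 ] [ 0.5 -1.  -0.1] 0.0001
rest 13.31 [ 0.564  -0.1415  0.083 ] [ 0.5  0.8 -0.3] 0.0001
up 15.3 [ 0.4726 -0.1463  0.1992] [ 0.8 -0.4  0.1] 0.0001
away 17.85 [0.3003 0.4498 0.3   ] [ 0.2 -0.4 -0.8] 0.0001
[[366, 165, 19, 6, 90], [294, 170, 19, 10, 110], [365, 173, 20, 12, 187], [289, 178, 23, 12, 205], [366, 186, 21, 11, 167], [29, 191, 337, 209, 23834], [291, 191, 23, 11, 170], [26, 314, 4, 8, 12], [17, 316, 6, 7, 17], [10, 327, 5, 6, 10], [359, 336, 9, 19, 70], [10, 338, 6, 14, 25], [10, 347, 13, 11, 40], [0, 364, 113, 36, 1570], [262, 392, 39, 8, 169], [357, 395, 6, 5, 19]]
```

View pics/scene2.png

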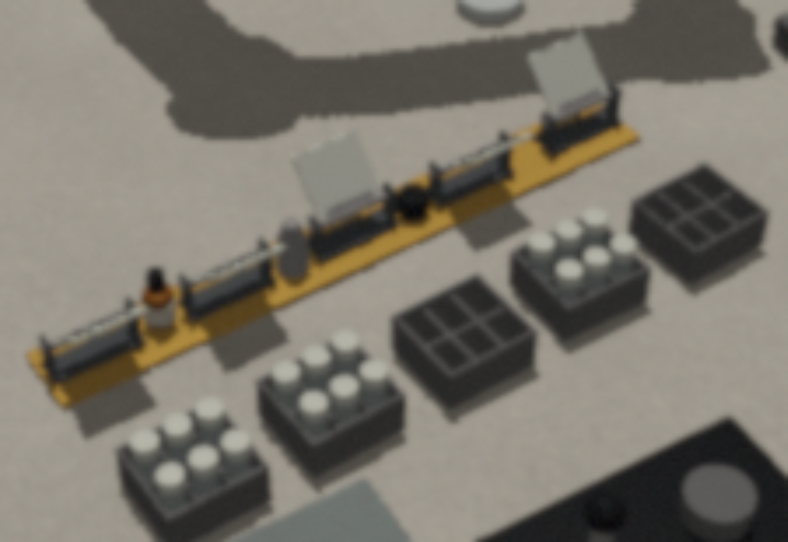

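View pics/top2.png

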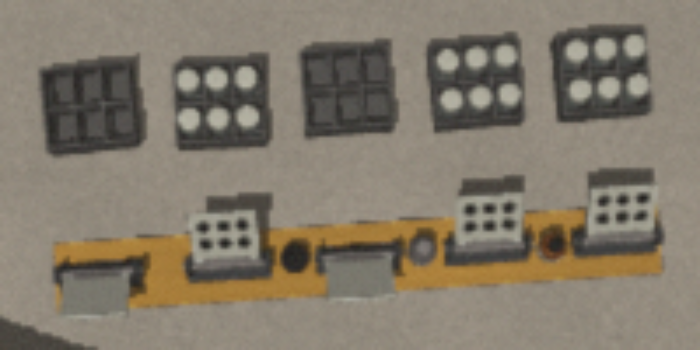

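The top view shows dotted tags in front of the three full racks (crop x about 225, 490, 620) and plain tags in front of the two empty ones (x about 95, 360). The racks, objective, bottle and filter cell haven't moved.

```bash
python3 -c "
from rig import *
finish_job()"
```

```text
the job is handed in; nothing more can be done
```

I handed the job in with every tag matching its rack: the three full racks show dotted tags and the two empty ones show plain tags. Only two tags were wrong, the 2nd and 4th from the left, and I pushed each over towards its rack with the shut fingertips.

- **Tags:** the last top and scene pictures show all five leaning the right way.
- **Rest of the bench:** comparing the first and last top pictures, the only changes around the row were at the two pushed tags. The racks and the objective, oil bottle and filter cell are where they stood. The arm and its shadow covered part of the robot side of the bench, so the comparison doesn't cover everything there.
- **Force and time:** the wrist force read about 1 N or less whenever I checked it, and neither push tripped the 8 N stop. The last reading before hand-in was at 17.9 s of the 58 s allowed, with the arm clear of everything.

No checks failed. The only disagreement was in the height: the given hinge height (27 mm) and tag edge height (71 mm) fit together only if the stands sit on a rail about 4 mm thick, so I used that. After that, the hinge positions from the two cameras agreed to within about 2 mm.

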